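Dip the oil tank with the gauge rod and present the tip

TASK

Check the oil tank of the air line: take the gauge rod by its yellow grip from its stand, slide it down the sloping guide tube until its collar stops against the tube's mouth, without ramming it, and draw it right out again. Then present it for reading: hold the rod level and still with its tip 10 to 20 cm above the white plate, touching nothing else. Finish still holding it there; do not put it down, and leave the other things on the table alone.

Things in the scene. Friction and masses are not known exactly. Their poses are not given: they have to be found in the camera images.
- rod_grip (a point): Middle of the yellow grip of the loose gauge rod; x runs along the rod to the tip, z up as it lies. Grip: flat-sided bar 80 mm long (x), 14 thick (y), 18 high, wire ring behind it (ends 64 mm behind this point). It starts level in its stand, 95 mm above the table; take it from above across the 14 mm, jaws square to the rod, so that tilting the gripper later tilts the rod.
- rod_collar (a point): Centre of the stop face (the side towards the tip) of the rod's dark round collar, 36 mm diameter, 8 mm thick; on the rod's axis, 56 mm ahead of rod_grip; same axes.
- rod_tip (a point): Tip of the gauge rod, on its axis, 156 mm ahead of rod_grip and 100 mm ahead of rod_collar; same axes. The steel shaft between collar and tip is 10 mm in diameter; its last 6 mm taper to 5 mm.
- gauge_rod: The whole gauge rod, about 0.12 kg; origin and axes are those of rod_grip. It balances 25 to 40 mm ahead of rod_grip.
- rod_stand: Fixed aluminium stand; origin on the table under the grip's middle, x towards the tip. Base 180 x 56 x 10 mm. A post 34 mm behind the origin carries the grip's end in a 20 mm wide gap between cheeks (tops 3 mm above the rod's axis); a black V notch on a post 105 mm ahead carries the shaft. Lift the rod straight up; the grip's middle is free on both sides.
- oil_tank: Fixed green steel tank, 100 x 120 x 120 mm (x, y, z), origin under its centre, with a black filler cap on top (up to 141 mm high, 28 mm to the tank's -y side). The guide tube leaves it upwards on its +y side.
- guide_tube: Steel guide tube fixed to the tank. Origin: centre of its mouth, 125 mm to the tank's +y side, 140 mm above the table; z points out along the tube's axis, 35 degrees above level. Bore 20 mm diameter, over 105 mm deep, flared to 28 mm inside in the last 18 mm; rim 35 mm outside: the rod's collar stops on it with the whole shaft inside. It faces to the robot's left.
- plate_top (a point): Centre of the fixed round white reading plate, 70 mm diameter, at its top face 4 mm above the table.
- paint_tin: Bystander to leave alone: closed paint tin, 68 x 68 x 77 mm; origin under its centre.
- pigment_pot: Bystander to leave alone: dark round pot with lid, 63 x 63 x 70 mm; origin under its centre.
- mixing_cup: Bystander to leave alone: white plastic cup, 70 x 70 x 82 mm; origin under its centre.
- viscosity_cup: Bystander to leave alone: small grey metal cup, 56 x 56 x 53 mm; origin under its centre.
- dusting_brush: Bystander to leave alone: flat brush lying down, 178 x 30 x 10 mm; origin under its centre.
- gun_spanner: Bystander to leave alone: flat spanner lying down, 28 x 159 x 4 mm; origin under its centre.
- tape_roll: Bystander to leave alone: roll of masking tape lying flat, 104 x 104 x 24 mm; origin under its centre.
- sanding_block: Bystander to leave alone: brown sanding block, 97 x 68 x 26 mm; origin under its centre.

How it is judged:
By the outcome, as a careful person would: the job done as asked, in the order asked, and still so for the second after the job is handed in, while the arm keeps its last pose, push and grip.
It also fails if it takes over 54 s, if anything falls off the work surface, if the arm or the gripper's body presses on something with over 40 N, if the wrist force passes 120 N, or if a joint passes its speed limit or range.

ROBOT

A 6-joint arm with a two-finger parallel gripper is mounted at the origin on a cart in front of the work surface, level with it; the furniture and walls round the work are solid. World frame = base frame: x ahead of the robot, y to its left, z up, the work surface at z = 0. Lengths are in m, angles in rad, forces in N, time in s.
With the tool pointing down it reaches from about 0.425 to 0.95 m from the base axis. Payload 3.5 kg.
Tool frame: the origin (TCP) lies midway between the tips of the shut fingers; the grasp point (between the pads) lies 19 mm behind it (ctrl.pinch_z is the distance from the TCP to the grasp point, in m); z points along the fingers, y is the line along which they close (so a half turn about z gives the same grasp; the last joint's range is limited). The gripper opens to 85 mm and grips with 20 to 120 N. Pads are 22 mm wide; open, the fingers measure 114 mm over their backs; the gripper's body (76 mm by 85 mm) begins 54 mm behind the grasp point. The pads swing forward as they close: fully open they stand 13 mm farther back than shut.
Start: joints at [-1.442, 0.286, 1.577, -0, 1.279, -0.15], TCP at [0.186, -0.649, 0.199] pointing down, gripper open.
Joint ranges: [-2.77, 2.77], [-0.9, 2.22], [0.21, 2.48], [-1.53, 4.67], [0.24, 2.81], [-2.84, 2.84]. Speed limits (rad/s): [2.79, 2.79, 3.14, 3.14, 3.14, 3.14].

INTERFACE

Orientations are given as a unit quaternion [x, y, z, w].
In Python, from plant import get_state, viewer, sign_off, ctrl gives the robot as it stands. The module is installed in compiled form; this text tells all that it offers.
- The arm moves only by the shell command python3 -m handwheel 'ROWS' [FORCE]. ROWS is JSON, a list that holds one entry, the list of rows, each a list of 5 numbers: the finger opening in m, from 0 to 0.0854, then the shift along the tool's x, y, z in m, then the turn about the tool's z in degrees. In form: [[[claw, x, y, z, spin], ...]]. A call has 1 to 12 rows; each row shifts and turns the commanded pose from where the row before left it, along the tool's axes as they then stand; what a row does not reach is not made up. A row lasts 1/12 s, in which the tool goes at most 41.7 mm and 7.16 degrees, less where a joint would pass 70% of its speed; a pose out of reach is approached as far as the arm can. A call is refused whole if a number of a shift passes 0.0417 or a number of a turn 7.16, either way. A call with a gripper value outside its range is refused whole. The fingers move at their own pace and stop on an object; FORCE is the grip in N (left out, the last holds). Time passes only in rows, so rows that do not move let the fingers close. It gives the time, the measured TCP pose, the force, the opening and the grip force at its end, in the units of the state.
- get_state(): the state, without advancing time (a new reading comes with each control period).
- viewer.read_camera(name): name is "scene" or "side" or "wrist"; returns the picture (420x560x3 uint8, blue, green, red); there is no depth.
- viewer.camera_params(name): a dict with "fov_y" (degrees; the focal length in pixels is half the picture's height over the tangent of half this angle, whatever the lens; pixels are square), "cx", "cy" (the principal point, pixels), "xyz" and "attitude" of the camera in the world; the wrist camera has in their place "hand_eye" (4x4, takes a point from camera to tool coordinates, whose origin is the TCP and whose axes are the flange's). Camera axes: x right, y up, looking along -z (the intrinsics and any distortion apply to the point x, -y, -z); pixel columns grow to the right and rows downward; lengths in m; the calibration is good to about 2 mm. A picture is of the moment at which its call begins: read the wrist's pose just before it. camera_params takes no time and is no camera call.
- sign_off(): hands the job in; it is judged then, once.
Trained networks look in the newest picture that a camera, given by its name, has taken for a name from the list of things; names that differ only in an ending like _2 or _b are one class to them, and where a whole thing is asked for, a point or a joint stands for the part that bears it (a point fixed in the world has none). Each returns a list of dicts, best first, with "confidence" (0 to 1); they miss things now and then, are a little off and sometimes report something else, mostly with a low value. They report only what shows in the picture. A call takes as long as a camera call.
- viewer.look_for(camera, name): "extent" ([left, top, width, height] as shares, 0 to 1, of the picture: columns of its width, rows of its height, round what is visible of it).
- viewer.outline_of(camera, name): "mask" (420x560 bool, what is visible of it) and "extent" ([left, top, width, height] as shares, 0 to 1, of the picture: columns of its width, rows of its height, round what is visible of it).
- viewer.pinpoint(camera, name): "xy" ([column, row] as shares, 0 to 1, of the picture: columns of its width, rows of its height: a listed point, or the origin of a listed thing).
The state is a dict: "time": time; "qpos": joint angles; "dq": joint speeds; "joint_efforts": joint torques, N m; "eef_pos": TCP position; "tcp_rot": TCP orientation; "contact_force": force on the tool from outside, world axes, zero at the start; "wrist_torque": the same for the moment, N m; "opening": opening from 0.0 (shut) to 1.0 (fully open); "finger_force": force on a finger pad.
Only numpy, scipy, OpenCV 4.12 (cv2) and the standard library are available. Lean on these libraries where they do the work, as an engineer would, in place of code of your own. Each camera call takes 0.05 s, during which the arm holds its last target. There are 200 camera calls.

## Working session

There is one attempt and no reset: what is moved stays moved. The work goes in short steps, Python scripts to look and compute and a shell command to move; the robot and the scene stay as the last step left them, time stands still between calls to the robot, and variables do not carry over. Pictures are saved under pics/ and viewed, at most 13 in all, crops included, and the job is handed in when it is done.

```bash
mkdir -p pics; ls; python3 -m handwheel 2>&1 | tail -5
cat > h.py <<'E'
import numpy as np, cv2
from scipy.spatial.transform import Rotation as R
from plant import get_state, viewer, sign_off, ctrl
def cam(n):
    p=viewer.camera_params(n); s=get_state()
    f=210/np.tan(np.radians(p['fov_y'])/2)
    if 'hand_eye' in p:
        T=np.eye(4); T[:3,:3]=R.from_quat(s['tcp_rot']).as_matrix(); T[:3,3]=s['eef_pos']; M=T@np.array(p['hand_eye'])
    else:
        M=np.eye(4); a=np.array(p['attitude']); M[:3,:3]=a if a.shape==(3,3) else R.from_quat(a).as_matrix(); M[:3,3]=p['xyz']
    return f,p['cx'],p['cy'],M,p
def ray(n,xy):
    f,cx,cy,M,p=cam(n); u,v=xy[0]*560,xy[1]*420
    d=M[:3,:3]@np.array([(u-cx)/f,-(v-cy)/f,-1]); return M[:3,3],d/np.linalg.norm(d)
def proj(n,P):
    f,cx,cy,M,p=cam(n); q=np.linalg.inv(M)@np.append(P,1); return np.array([cx+f*q[0]/-q[2],cy-f*q[1]/-q[2]])
def onz(n,xy,z):
    o,d=ray(n,xy); return o+d*(z-o[2])/d[2]
E
python3 - <<'E'
from h import *
print(get_state()); print(ctrl.pinch_z,[a for a in dir(ctrl) if a[0]!='_'],[a for a in dir(viewer) if a[0]!='_'])
for n in ['scene','side','wrist']:
    cv2.imwrite(f'pics/{n}0.png',viewer.read_camera(n)); print(n,viewer.camera_params(n))
Z=dict(rod_grip=.095,rod_collar=.095,rod_tip=.095,plate_top=.004,guide_tube=.14,oil_tank=0,rod_stand=0,paint_tin=0,pigment_pot=0,mixing_cup=0,viscosity_cup=0,dusting_brush=0,gun_spanner=0,tape_roll=0,sanding_block=0)
for k,z in Z.items():
  for n in ['scene','side']:
    r=viewer.pinpoint(n,k)
    if r: print(k,n,round(r[0]['confidence'],2),np.round(np.array(r[0]['xy'])*[560,420]),np.round(onz(n,r[0]['xy'],z),3))
E
```

```text
pics
invalid input
{'time': 0.0, 'qpos': array([-1.44200925e+00,  2.87202547e-01,  1.57817686e+00,  1.25631780e-05,
        1.27857097e+00, -1.50007442e-01]), 'dq': array([ 8.40201273e-05,  2.79151831e-04, -2.79273136e-04,  1.52703929e-03,
        3.83550711e-04, -1.38713663e-03]), 'joint_efforts': array([-1.50521224e-03, -4.05985343e+01, -2.92625588e+01, -2.55983759e-04,
        5.77430968e-03,  5.73015939e-06]), 'eef_pos': array([ 0.18569065, -0.64820184,  0.19752274]), 'tcp_rot': array([ 9.90299489e-01,  1.38944352e-01,  1.85205114e-05, -1.17873200e-03]), 'contact_force': array([-0.19659373, -0.18468621,  0.57995331]), 'wrist_torque': array([-0.00298707,  0.01196886,  0.01136014]), 'finger_force': 0.0, 'opening': 1.0029409618726335}
0.0187 ['Unreachable', 'pinch_z'] ['camera_params', 'look_for', 'outline_of', 'pinpoint', 'read_camera']
scene {'fov_y': 53.243030543745704, 'cx': 282.6703567076738, 'cy': 210.02353826858163, 'xyz': array([-0.41043037,  0.49998937,  0.70486712]), 'attitude': array([-0.24996656,  0.42502325,  0.73742136, -0.46160773])}
side {'fov_y': 42.214698201433585,
[... 1544 characters left out ...]
 [306. 189.] [0.613 0.243 0.   ]
mixing_cup scene 0.63 [184. 299.] [0.361 0.36  0.   ]
mixing_cup side 0.85 [237. 172.] [0.355 0.376 0.   ]
viscosity_cup scene 0.77 [213. 287.] [0.374 0.283 0.   ]
viscosity_cup side 0.65 [242. 183.] [0.374 0.306 0.   ]
dusting_brush scene 0.66 [139. 302.] [0.396 0.456 0.   ]
dusting_brush side 0.59 [249. 290.] [ 0.364 -0.246  0.   ]
gun_spanner scene 0.63 [231. 238.] [0.553 0.167 0.   ]
gun_spanner side 0.55 [294. 202.] [0.558 0.168 0.   ]
tape_roll scene 0.79 [418. 223.] [ 0.384 -0.395  0.   ]
tape_roll side 0.76 [258. 329.] [ 0.379 -0.396  0.   ]
sanding_block scene 0.7 [141. 301.] [0.396 0.452 0.   ]
sanding_block side 0.59 [247. 159.] [0.402 0.464 0.   ]
```

Run:
```python
import cv2,numpy as np
a=cv2.imread('pics/scene0.png')[130:340,100:460];b=cv2.imread('pics/side0.png')[130:340,140:420]
cv2.imwrite('pics/a.png',cv2.resize(a,None,fx=2.2,fy=2.2,interpolation=2));cv2.imwrite('pics/b.png',cv2.resize(b,None,fx=2.8,fy=2.8,interpolation=2))
```

```text
(no output)
```

View pics/a.png

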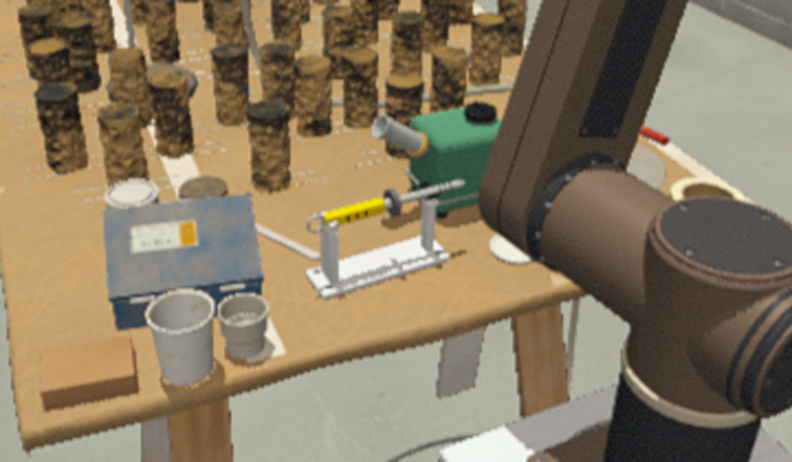

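View pics/b.png

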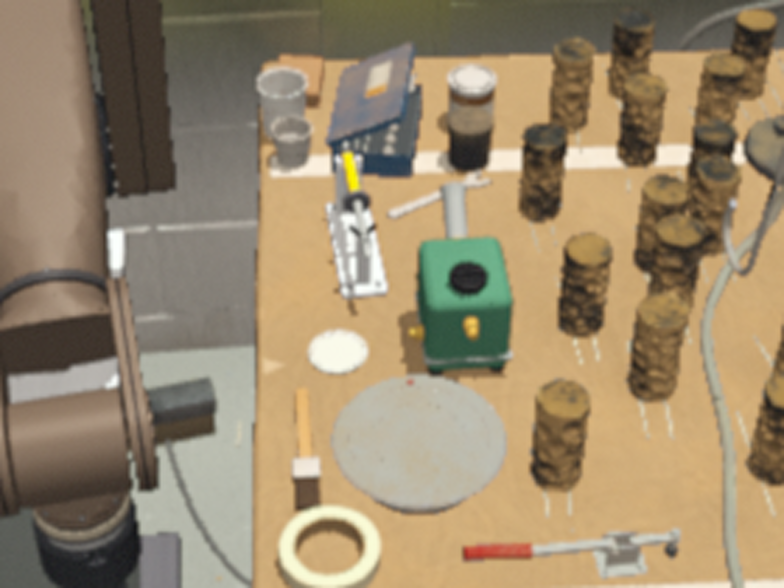

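The scene view shows the yellow grip at about (260,227), the tip at (315,216), and the tube mouth at (268,189). In the side view, the green tank is at (305,251), the plate at (261,257), and an unlisted blue toolbox sits behind the stand. I'll move to a waypoint and turn the jaws.

```bash
python3 -m handwheel '[[[0.085,0.033,-0.0207,0,0],[0.085,0.033,-0.0207,0,0],[0.085,0.033,-0.0207,0,0],[0.085,0.033,-0.0207,0,0],[0.085,0.033,-0.0207,0,0],[0.085,0.033,-0.0207,0,0],[0.085,0.033,-0.0207,0,0],[0.085,0.033,-0.0207,0,0],[0.085,0.033,-0.0207,0,0],[0.085,0.033,-0.0207,0,0],[0.085,0.033,-0.0207,0,0],[0.085,0.033,-0.0207,0,0]]]'
python3 -m handwheel '[[[0.085,0,0,0,-7],[0.085,0,0,0,-7],[0.085,0,0,0,-7],[0.085,0,0,0,-7],[0.085,0,0,0,-7],[0.085,0,0,0,-7],[0.085,0,0,0,-7],[0.085,0,0,0,-7],[0.085,0,0,0,-7],[0.085,0,0,0,-7],[0.085,0,0,0,-4],[0.085,0,0,0,0]]]'
python3 -c "
from h import *
s=get_state();print(s['time'],s['eef_pos'],s['qpos'],R.from_quat(s['tcp_rot']).as_matrix())"
```

```text
time: 2.65
eef_pos: [0.4992, -0.2995, 0.1993]
tcp_rot: [0.99, 0.139, 0.0, 0.0]
contact_force: [-0.1, 0.1, -0.1]
opening: 0.994
finger_force: 0.0
time: 3.65
eef_pos: [0.4981, -0.3011, 0.199]
tcp_rot: [0.707, 0.707, 0.0, 0.0]
contact_force: [-0.7, -1.7, -0.0]
opening: 0.996
finger_force: 0.0
3.65 [ 0.49814355 -0.30113546  0.19902707] [-7.17970120e-01  8.31554686e-02  1.81024676e+00  3.51189364e-05
  1.24802455e+00 -7.18660686e-01] [[-6.79423565e-04  9.99999758e-01  1.46835518e-04]
 [ 9.99999766e-01  6.79435910e-04 -8.40364282e-05]
 [-8.41361733e-05  1.46778387e-04 -9.99999986e-01]]
```

```bash
python3 -m handwheel '[[[0.085,0.040,-0.0055,0,0],[0.085,0.040,-0.0055,0,0],[0.085,0.040,-0.0055,0,0],[0.085,0.040,-0.0055,0,0],[0.085,0.040,-0.0055,0,0],[0.085,0.040,-0.0055,0,0],[0.085,0.040,-0.0055,0,0],[0.085,0.040,-0.0055,0,0],[0.085,0.040,-0.0055,0,0],[0.085,0.040,-0.0055,0,0],[0.085,0,0,0,0]]]'
python3 - <<'E'
from h import *
s=get_state();print(s['time'],s['eef_pos'],s['qpos'])
im=viewer.read_camera('wrist');cv2.imwrite('pics/w1.png',im)
O={}
for k,z in dict(rod_grip=.095,rod_collar=.095,rod_tip=.095,plate_top=.004,guide_tube=.14,rod_stand=0).items():
  for n in ['wrist','scene','side']:
    if n!='wrist' and k!='guide_tube': continue
    if n!='wrist': viewer.read_camera(n)
    r=viewer.pinpoint(n,k)
    if r: print(k,n,round(r[0]['confidence'],2),np.round(np.array(r[0]['xy'])*[560,420]),np.round(onz(n,r[0]['xy'],z),4)); O.setdefault(k,[]).append(ray(n,r[0]['xy']))
E
```

```text
time: 4.57
eef_pos: [0.4417, 0.1048, 0.1992]
tcp_rot: [0.705, 0.709, 0.001, -0.001]
contact_force: [-0.1, -0.4, -0.9]
opening: 0.998
finger_force: 0.0
4.5667 [0.44172942 0.10477432 0.199242  ] [ 6.92182652e-03 -2.22071099e-01  2.09770725e+00  3.03054592e-03
  1.26562790e+00  1.05968821e-03]
rod_collar wrist 0.93 [283. 239.] [0.4488 0.0548 0.095 ]
rod_tip wrist 0.62 [290. 327.] [ 0.4564 -0.0447  0.095 ]
plate_top wrist 0.82 [254. 324.] [ 0.4123 -0.1128  0.004 ]
guide_tube wrist 0.76 [418. 296.] [0.5603 0.0221 0.14  ]
guide_tube scene 0.61 [272. 185.] [0.5645 0.0295 0.14  ]
guide_tube side 0.73 [298. 199.] [0.549  0.0166 0.14  ]
rod_stand wrist 0.98 [282. 158.] [0.4489 0.1116 0.    ]
```

View pics/w1.png

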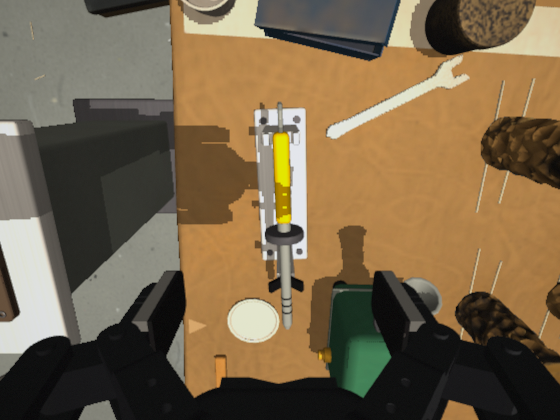

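The wrist view shows the grip's middle at about (282,178), the collar at (284,235) and the tip at (289,325). The plate is at (254,321), and the tube mouth at (420,296) is partly hidden by a finger. The rows have no tilt, so I'll check what the inner reach limit does to the tool's attitude.

```bash
python3 - <<'E'
from h import *
im=cv2.imread('pics/w1.png').astype(int);b,g,r=im[...,0],im[...,1],im[...,2]
m=(r>150)&(g>110)&(b<60);m[230:]=0;m[:,:260]=0;m[:,310:]=0
ys,xs=np.nonzero(m);print(ys.min(),ys.max(),m.sum())
P=[]
for a in range(ys.min()+3,ys.max()-2,4):
    c=xs[ys==a];P.append(onz('wrist',((c.min()+c.max()+1)/1120,a/420),.104))
P=np.array(P);print(np.polyfit(P[:,1],P[:,0],1),P[0],P[-1],np.polyval(np.polyfit(P[:,1],P[:,0],1),.111))
E
python3 -m handwheel '[[[0.085,0,-0.03,0,0],[0.085,0,-0.03,0,0],[0.085,0,-0.02,0,0],[0.085,0,0,0,0]]]'
python3 -c "
from h import *
s=get_state();print(s['time'],s['eef_pos'],s['qpos'],R.from_quat(s['tcp_rot']).as_matrix())"
```

```text
133 223 1290
[-0.0349218  0.4521064] [0.44703812 0.14833007 0.104     ] [0.44929593 0.07585721 0.104     ] 0.4482300816152857
time: 5.45
eef_pos: [0.3608, 0.0989, 0.1983]
tcp_rot: [0.707, 0.707, -0.0, -0.0]
contact_force: [0.6, 0.0, -0.3]
opening: 0.999
finger_force: 0.0
5.45 [0.3607731  0.09887704 0.19826679] [-5.67328291e-03 -4.41393501e-01  2.26087412e+00  8.13056527e-05
  1.32339752e+00 -4.91362322e-03] [[ 7.79675332e-04  9.99998870e-01 -1.28502125e-03]
 [ 9.99999692e-01 -7.79565304e-04  8.61217501e-05]
 [ 8.51198948e-05 -1.28508801e-03 -9.99999171e-01]]
```

```bash
python3 -m handwheel '[[[0.085,0.01,0.034,-0.01,0],[0.085,0.01,0.034,-0.01,0],[0.085,0.01,0.034,-0.01,0],[0.085,0.01,0.034,-0.01,0],[0.085,0.01,0.034,-0.01,0],[0.085,0,0,0,0],[0.085,0,0,0,0]]]'
python3 - <<'E'
from h import *
s=get_state();print(s['time'],s['eef_pos'],s['qpos'])
im=viewer.read_camera('wrist');cv2.imwrite('pics/w2.png',im)
for k,z in dict(guide_tube=.14,oil_tank=0,rod_grip=.095,rod_collar=.095,rod_tip=.095,).items():
    r=viewer.pinpoint('wrist',k)
    if r: print(k,round(r[0]['confidence'],2),np.round(np.array(r[0]['xy'])*[560,420]),np.round(onz('wrist',r[0]['xy'],z),4))
E
```

```text
time: 6.03
eef_pos: [0.5352, 0.1488, 0.2484]
tcp_rot: [0.707, 0.707, -0.0, -0.0]
contact_force: [0.3, -0.5, -0.8]
opening: 0.995
finger_force: 0.0
6.0333 [0.53521555 0.14876625 0.24835637] [ 8.84912850e-02 -1.23692918e-02  1.81793636e+00 -5.82737273e-05
  1.33693037e+00  8.93820080e-02]
guide_tube 0.8 [304. 303.] [0.5603 0.0318 0.14  ]
rod_grip 0.88 [193. 207.] [0.4435 0.118  0.095 ]
rod_collar 0.88 [200. 254.] [0.4466 0.063  0.095 ]
rod_tip 0.81 [210. 333.] [ 0.4513 -0.0431  0.095 ]
```

View pics/w2.png

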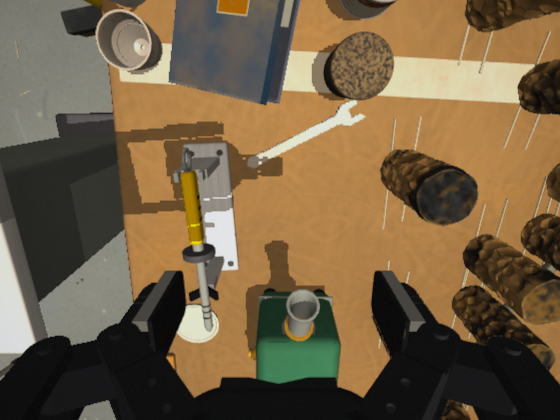

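Run:
```python
from h import *
im=cv2.imread('pics/w2.png')
c=cv2.resize(im[270:380,240:360],None,fx=5,fy=5,interpolation=2)
M=np.array([.5603,.0318,.14]);
for yaw in (-5,0,5):
    a=np.radians(yaw); u=np.array([-np.sin(a)*np.cos(.611),np.cos(a)*np.cos(.611),np.sin(.611)])
    print(yaw,[np.round(proj('wrist',M-t*u),1) for t in (0,.03,.06,.09)])
cv2.imwrite('pics/w2c.png',c)
```

```text
-5 [array([304.6, 302.5]), array([300.8, 312.3]), array([297.5, 320.9]), array([294.6, 328.5])]
0 [array([304.6, 302.5]), array([302.8, 312.4]), array([301.2, 321. ]), array([299.9, 328.6])]
5 [array([304.6, 302.5]), array([304.8, 312.3]), array([304.9, 320.9]), array([305.1, 328.5])]
```

View pics/w2c.png

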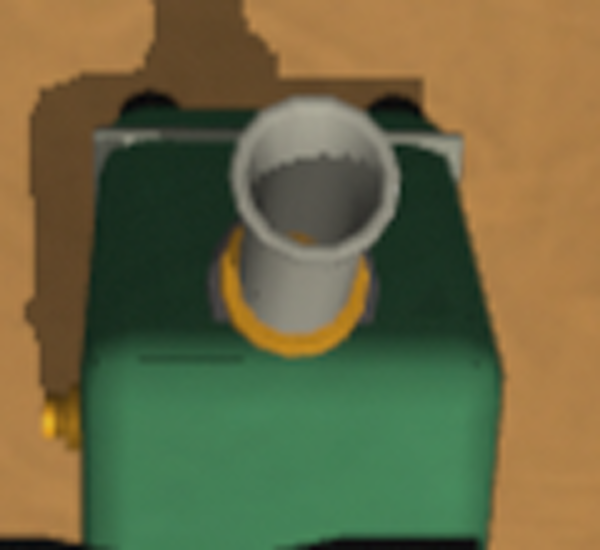

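The tube mouth's rim is centred near pixel (303,305) in the full picture, with the tube pointing almost exactly along +y. I'll go over the rod, then down, and close gently.

```bash
python3 -m handwheel '[[[0.085,-0.009,-0.022,0.015,-0.7],[0.085,-0.009,-0.022,0.015,-0.7],[0.085,-0.009,-0.022,0.015,-0.7],[0.085,-0.009,-0.022,0.015,-0.7],[0.085,0,0,0,0],[0.06,0,0,0.03,0],[0.06,0,0,0.03,0],[0.06,0,0,0.03,0],[0.06,0,0,0.022,0],[0.06,0,0,0,0]]]' 30
python3 - <<'E'
from h import *
s=get_state();print(s['time'],s['eef_pos'],R.from_quat(s['tcp_rot']).as_euler('xyz',degrees=True))
cv2.imwrite('pics/w3.png',viewer.read_camera('wrist'))
for k in ['rod_grip','rod_collar','rod_tip']:
    r=viewer.pinpoint('wrist',k)
    if r: print(k,round(r[0]['confidence'],2),np.round(np.array(r[0]['xy'])*[560,420]),np.round(onz('wrist',r[0]['xy'],.095),4))
E
```

```text
time: 7.17
eef_pos: [0.4422, 0.1112, 0.0727]
tcp_rot: [0.69, 0.724, -0.003, -0.003]
contact_force: [-0.7, -0.2, -0.0]
opening: 0.702
finger_force: 0.0
7.1667 [0.44217262 0.11116832 0.0727197 ] [-1.79505508e+02 -1.53301140e-02  9.27505631e+01]
rod_grip 0.79 [282. 249.] [0.4488 0.1162 0.095 ]
rod_collar 0.77 [285. 340.] [0.4549 0.0565 0.095 ]
```

View pics/w3.png

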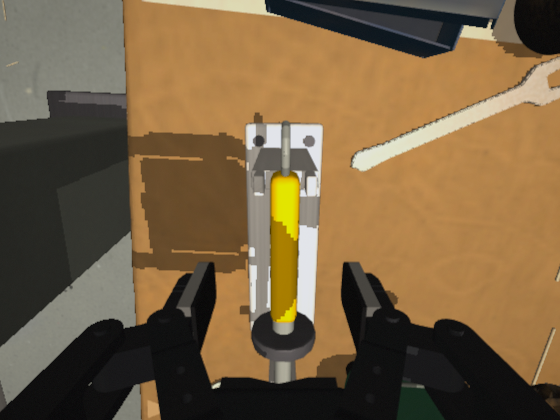

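The jaws straddle the grip, with the rod at column 284 and the jaws' middle at 279. The rod is parallel to tool x. I'll shift 4 mm sideways, close and lift.

```bash
python3 -m handwheel '[[[0.06,0.002,0.004,-0.003,0],[0.03,0,0,0,0],[0.005,0,0,0,0],[0.005,0,0,0,0],[0.005,0,0,0,0],[0.005,0,0,0,0],[0.005,0,0,0,0],[0.005,0,0,0,0]]]' 40
python3 -m handwheel '[[[0.005,0,0,-0.01,0],[0.005,0,0,-0.02,0],[0.005,0,0,-0.03,0],[0.005,0,0,-0.03,0],[0.005,0,0,0,0]]]' 40
python3 - <<'E'
from h import *
s=get_state();print(s['time'],s['eef_pos'],s['contact_force'],s['wrist_torque'],R.from_quat(s['tcp_rot']).as_euler('xyz',degrees=True))
for n in ['side','scene']:
  im=viewer.read_camera(n);cv2.imwrite(f'pics/{n}4.png',im)
P={}
for k in ['rod_grip','rod_collar','rod_tip','guide_tube','plate_top']:
  for n in ['side','scene']:
    r=viewer.pinpoint(n,k)
    if r: print(k,n,round(r[0]['confidence'],2),np.round(np.array(r[0]['xy'])*[560,420],1)); P.setdefault(k,[]).append(ray(n,r[0]['xy']))
def tri(L):
    A=sum(np.eye(3)-np.outer(d,d) for o,d in L);b=sum((np.eye(3)-np.outer(d,d))@o for o,d in L);return np.linalg.solve(A,b)
for k,L in P.items():
    if len(L)>1: print(k,np.round(tri(L),4))
E
```

```text
time: 8.03
eef_pos: [0.4498, 0.1135, 0.0798]
tcp_rot: [0.69, 0.724, -0.0, -0.0]
contact_force: [-0.5, 0.5, 0.4]
opening: 0.059
finger_force: 0.0
time: 8.45
eef_pos: [0.4542, 0.1137, 0.1776]
tcp_rot: [0.69, 0.724, 0.005, 0.005]
contact_force: [1.2, 0.5, 0.6]
opening: 0.054
finger_force: 0.0
8.45 [0.45417492 0.11368987 0.17761979] [1.18188014 0.4637262  0.58167518] [-0.05295451  0.00012225 -0.03138525] [1.79260610e+02 1.41029761e-02 9.27837304e+01]
rod_grip side 0.63 [263.6 192.2]
rod_grip scene 0.57 [258.1 228. ]
rod_collar scene 0.83 [280.1 215.6]
rod_tip side 0.66 [271.9 220.3]
rod_tip scene 0.61 [313.4 215.6]
guide_tube side 0.68 [298.9 195.3]
guide_tube scene 0.6 [419.6 224.7]
plate_top side 0.48 [262.1 255.3]
rod_grip [0.4426 0.1272 0.0899]
rod_tip [ 0.4493 -0.0384  0.0913]
guide_tube [ 0.387  -0.2022  0.2015]
```

Run:
```python
from h import *
w=viewer.read_camera('wrist')
b=cv2.imread('pics/side4.png')[130:270,200:360]
b=cv2.resize(b,None,fx=2.5,fy=2.5,interpolation=2)
w=cv2.resize(w[100:420,130:430],None,fx=1.1,fy=1.1)
o=np.zeros((max(b.shape[0],w.shape[0]),b.shape[1]+w.shape[1],3),np.uint8);o[:b.shape[0],:b.shape[1]]=b;o[:w.shape[0],b.shape[1]:]=w
cv2.imwrite('pics/c4.png',o);print(o.shape)
```

```text
(352, 730, 3)
```

View pics/c4.png

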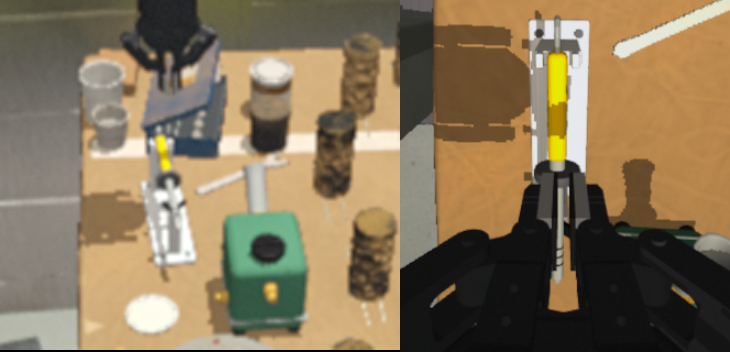

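Run:
```python
from h import *
s=get_state(); print(s['time'],s['eef_pos'],R.from_quat(s['tcp_rot']).as_euler('xyz',degrees=True))
w=viewer.read_camera('wrist'); cv2.imwrite('pics/w5.png',w)
def ends(im,c0=255,c1=315):
    im=im.astype(int);b,g,r=im[...,0],im[...,1],im[...,2]
    m=(r>90)&(g>70)&(b<40)&(abs(r-g*1.25)<60)&(g>r*.62);m[:,:c0]=0;m[:,c1:]=0
    n,l,st,_=cv2.connectedComponentsWithStats(m.astype(np.uint8)); i=1+st[1:,4].argmax(); return st[i]
e=ends(w);print('now',e)
for z in (.085,.095,.104): print(z,onz('wrist',((e[0]+e[2]/2)/560,e[1]/420),z),onz('wrist',((e[0]+e[2]/2)/560,(e[1]+e[3])/420),z), 'width',e[2]*np.linalg.norm(onz('wrist',(.5,.6),z)-onz('wrist',(.6,.6),z))/56)
import plant
orig=get_state
import h
for f,p,rz in (('w1',[.44173,.10477,.19924],[.705,.709,.001,-.001]),('w3',[.4422,.1112,.0727],[.69,.724,-.003,-.003])):
    h.get_state=lambda:dict(eef_pos=np.array(p),tcp_rot=np.array(rz))
    e=ends(cv2.imread(f'pics/{f}.png'));print(f,e)
    for z in (.085,.095,.104): print(z,h.onz('wrist',((e[0]+e[2]/2)/560,e[1]/420),z),h.onz('wrist',((e[0]+e[2]/2)/560,(e[1]+e[3])/420),z))
```

```text
9.1 [0.44975416 0.11346206 0.16956438] [-1.79957913e+02 -3.31615655e-03  9.27685038e+01]
now [ 264  146   18  100 1381]
0.085 [0.44463588 0.15698407 0.085     ] [0.44841703 0.07092385 0.085     ] width 0.015706473417117662
0.095 [0.44472275 0.158441   0.095     ] [0.44835814 0.07569828 0.095     ] width 0.015101011062010323
0.104 [0.44480094 0.15975224 0.104     ] [0.44830514 0.07999527 0.104     ] width 0.014556094942413746
w1 [ 273  132   18   91 1320]
0.085 [0.44577875 0.15647837 0.085     ] [0.44661188 0.07245345 0.085     ]
0.095 [0.44565529 0.15748612 0.095     ] [0.44645961 0.07636649 0.095     ]
0.104 [0.44554417 0.15839309 0.104     ] [0.44632257 0.07988822 0.104     ]
w3 [ 270  171   30  151 3879]
0.085 [0.44456032 0.15666102 0.085     ] [0.44958231 0.06593232 0.085     ]
0.095 [0.44432319 0.15886913 0.095     ] [0.44903603 0.07372558 0.095     ]
0.104 [0.44410977 0.16085644 0.104     ] [0.44854438 0.08073952 0.104     ]
```

The wrist view puts the fingers shut above the rod, which is still seated. The grip's middle measures y≈0.120, with its top at z=0.104, so the pads must have slipped off its upper edge. I'll retry lower and centred.

```bash
python3 -m handwheel '[[[0.06,0.0065,-0.003,0,0],[0.06,0,0,0,0],[0.06,0,0,0,0],[0.06,0,0,0.025,0],[0.06,0,0,0.025,0],[0.06,0,0,0.025,0],[0.06,0,0,0.02,0],[0.06,0,0,0.01,0],[0.06,0,0,0,0],[0.06,0,0,0,0]]]' 40
python3 -m handwheel '[[[0,0,0,0,0],[0,0,0,0,0],[0,0,0,0,0],[0,0,0,0,0],[0,0,0,0,0],[0,0,0,0,0],[0,0,0,0,0],[0,0,0,0,0]]]' 40
```

```text
time: 9.98
eef_pos: [0.4467, 0.1199, 0.0651]
tcp_rot: [0.69, 0.724, -0.0, -0.0]
contact_force: [0.1, 0.3, 1.1]
opening: 0.704
finger_force: 0.0
time: 10.65
eef_pos: [0.4473, 0.1199, 0.0662]
tcp_rot: [0.69, 0.724, 0.001, 0.0]
contact_force: [-2.4, -0.4, 6.9]
opening: 0.143
finger_force: 40.1
```

```bash
python3 -m handwheel '[[[0,0,0,-0.003,0],[0,0,0,-0.005,0],[0,0,0,-0.01,0],[0,0,0,-0.02,0],[0,0,0,-0.03,0],[0,0,0,-0.03,0],[0,0,0,0,0],[0,0,0,0,0]]]' 40
python3 - <<'E'
from h import *
s=get_state(); print(s['time'],s['eef_pos'],s['contact_force'],s['wrist_torque'])
w=viewer.read_camera('wrist'); a=viewer.read_camera('scene')
P={}
for k in ['rod_grip','rod_collar','rod_tip']:
  for n in ['wrist','scene']:
    r=viewer.pinpoint(n,k)
    if r: print(k,n,round(r[0]['confidence'],2),np.round(np.array(r[0]['xy'])*[560,420],1))
b=cv2.resize(a[130:300,180:380],None,fx=2,fy=2,interpolation=2)
o=np.zeros((420,800,3),np.uint8);o[:340,:400]=b;o[:,400:]=w[:,80:480]
cv2.imwrite('pics/c6.png',o)
E
```

```text
time: 11.32
eef_pos: [0.4483, 0.1199, 0.1657]
tcp_rot: [0.69, 0.724, 0.002, 0.002]
contact_force: [-0.7, 0.7, -2.5]
opening: 0.148
finger_force: 39.2
11.3167 [0.44825485 0.11992026 0.16568954] [-0.72583447  0.69833723 -2.50050099] [ 0.05057595  0.03102416 -0.01826984]
rod_grip wrist 0.62 [275.9 266.9]
rod_grip scene 0.87 [259.1 194.7]
rod_collar wrist 0.66 [273.2 359.9]
rod_collar scene 0.93 [279.2 187.2]
rod_tip scene 0.71 [315.6 182.6]
```

View pics/c6.png

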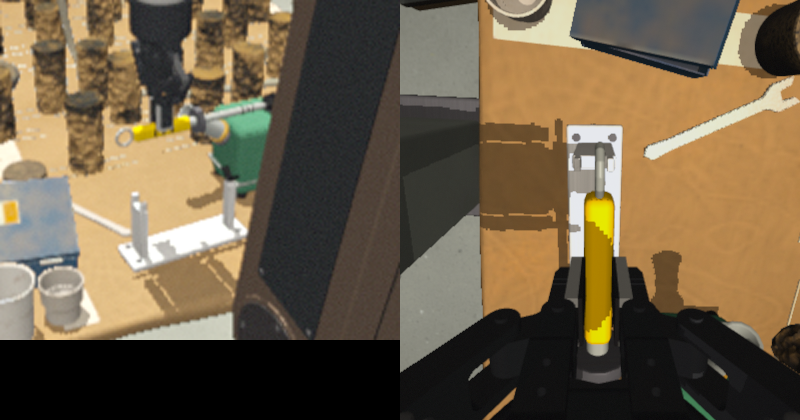

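The scene view shows the rod level in the jaws at (150,130) in the crop, clear of the stand. The wrist view shows the grip seated squarely between the pads.

The rows can't tilt the tool. I'll let the flared mouth turn the rod in a light grip instead, and re-level it later on the stand's notch. Now to line up in front of the mouth.

```bash
python3 -m handwheel '[[[0,0,0,0,2.8],[0,0.023,0.01,0,0],[0,0.023,0.034,0,0],[0,0.023,0.034,0,0],[0,0.022,0.0355,0,0],[0,0,0,0,0],[0,0,0,0,0],[0,0,0,0,0]]]' 40
python3 - <<'E'
from h import *
s=get_state(); print(s['time'],s['eef_pos'],s['contact_force'],R.from_quat(s['tcp_rot']).as_euler('xyz',degrees=True))
w=viewer.read_camera('wrist');cv2.imwrite('pics/w7.png',w); a=viewer.read_camera('scene');b=viewer.read_camera('side')
P={}
for k in ['rod_grip','rod_collar','rod_tip','guide_tube']:
  for n in ['wrist','scene','side']:
    r=viewer.pinpoint(n,k)
    if r: print(k,n,round(r[0]['confidence'],2),np.round(np.array(r[0]['xy'])*[560,420],1),np.round(onz(n,r[0]['xy'],.14 if k=='guide_tube' else s['eef_pos'][2]+.0295),4))
E
```

```text
time: 12.38
eef_pos: [0.5593, 0.2106, 0.1617]
tcp_rot: [0.707, 0.707, -0.001, -0.001]
contact_force: [0.1, -0.2, -1.6]
opening: 0.149
finger_force: 39.3
12.3833 [0.55929137 0.21058201 0.16167844] [ 0.09350381 -0.20167247 -1.56659328] [-1.79842321e+02  4.02845108e-02  8.99936505e+01]
rod_grip wrist 0.73 [273.2 266.8] [0.5579 0.2099 0.1912]
rod_grip side 0.63 [293.8 152. ] [0.5587 0.2174 0.1912]
rod_collar wrist 0.64 [165.8 405.7] [0.4941 0.1172 0.1912]
rod_collar scene 0.9 [231.4 177.8] [0.5608 0.1545 0.1912]
rod_collar side 0.58 [297.5 164.4] [0.5618 0.1408 0.1912]
rod_tip scene 0.61 [268.1 173.5] [0.5443 0.052  0.1912]
rod_tip side 0.66 [299. 181.] [0.5541 0.046  0.1912]
guide_tube wrist 0.26 [358.6  34.4] [0.6045 0.3231 0.14  ]
guide_tube scene 0.57 [268.  184.5] [0.5734 0.0384 0.14  ]
guide_tube side 0.54 [262.5 255. ] [ 0.408  -0.2364  0.14  ]
```

```bash
cat > path.py <<'E'
from h import *
M=np.array([.029,.14]); a=np.radians(35); i=np.array([-np.cos(a),-np.sin(a)]); n=np.array([-np.sin(a),np.cos(a)])
prev=None
for s,ph,nt in [(-25,35,None),(10,35,None),(17,35,7.9),(20,30,7.5),(24,25,7.5),(30,20,7),(38,15,7),(48,10,7),(60,5,7),(80,2.6,7),(95,2.6,7),(100,2.6,7)]:
    if nt is None: nt=7.9-(17-s)*np.tan(a)
    th=a-np.radians(ph); T=M+s/1e3*i+nt/1e3*n; G=T+.156*np.array([np.cos(th),np.sin(th)])
    tcp=G-[0,.0295]
    print(s,ph,'TCP y,z',np.round(tcp,4), '' if prev is None else np.round((tcp-prev)*[1,-1],4)); prev=tcp
E
python3 path.py
python3 -m handwheel '[[[0,0,0,0.018,0],[0,0,0,0.018,0],[0,0,0,0.018,0],[0,0,0,0,0],[0,0,0,0,0],[0,0,0,0,0]]]' 20
```

```text
-25 35 TCP y,z [0.2178 0.1072] 
10 35 TCP y,z [0.1751 0.1072] [-0.0427 -0.    ]
17 35 TCP y,z [0.1665 0.1072] [-0.0085 -0.    ]
20 30 TCP y,z [0.1637 0.1188] [-0.0028 -0.0115]
24 25 TCP y,z [0.1587 0.13  ] [-0.0051 -0.0112]
30 20 TCP y,z [0.1511 0.1394] [-0.0076 -0.0094]
38 15 TCP y,z [0.1404 0.1478] [-0.0106 -0.0084]
48 10 TCP y,z [0.127  0.1546] [-0.0134 -0.0068]
60 5 TCP y,z [0.1109 0.1598] [-0.0161 -0.0052]
80 2.6 TCP y,z [0.0912 0.1539] [-0.0198  0.0059]
95 2.6 TCP y,z [0.0789 0.1453] [-0.0123  0.0086]
100 2.6 TCP y,z [0.0748 0.1425] [-0.0041  0.0029]
time: 13.63
eef_pos: [0.5607, 0.2109, 0.1099]
tcp_rot: [0.707, 0.707, 0.001, 0.0]
contact_force: [0.6, -0.6, -0.0]
opening: 0.143
finger_force: 39.3
```

```bash
python3 -m handwheel '[[[0,-0.01,0,0.001,0],[0,-0.01,0,0,0],[0,-0.01,0,0,0],[0,-0.006,0,0,0],[0,0,0,0,0],[0,0,0,0,0]]]' 20
python3 - <<'E'
from h import *
s=get_state(); print(s['time'],s['eef_pos'],s['contact_force'])
a=viewer.read_camera('scene');b=viewer.read_camera('side')
for n in ['scene','side']:
 for k in ['rod_tip','guide_tube']:
    r=viewer.pinpoint(n,k)
    print(n,k,[(round(q['confidence'],2),np.round(np.array(q['xy'])*[560,420],1)) for q in r[:2]], proj(n,[.5602,.029,.14]), proj(n,[.5602,.019,.1372]))
o=np.hstack([cv2.resize(a[140:240,200:320],None,fx=3.3,fy=3.3,interpolation=2),cv2.resize(b[130:230,240:360],None,fx=3.3,fy=3.3,interpolation=2)])
cv2.imwrite('pics/c8.png',o);print(o.shape)
E
```

```text
time: 14.13
eef_pos: [0.5602, 0.174, 0.1082]
tcp_rot: [0.708, 0.706, 0.0, 0.0]
contact_force: [-0.7, -0.8, -1.7]
opening: 0.144
finger_force: 39.3
14.1333 [0.56021701 0.17403245 0.10823209] [-0.69146324 -0.78719226 -1.73069305]
scene rod_tip [(0.79, array([279.6, 188.2]))] [272.89350976 185.81494935] [275.97951385 186.01667926]
scene guide_tube [(0.61, array([139.2, 303.3])), (0.54, array([270.1, 185. ]))] [272.89350976 185.81494935] [275.97951385 186.01667926]
side rod_tip [(0.46, array([299.5, 200.4]))] [300.99993271 196.10845949] [301.38391305 198.61876704]
side guide_tube [(0.66, array([298.7, 196.4]))] [300.99993271 196.10845949] [301.38391305 198.61876704]
(330, 792, 3)
```

View pics/c8.png

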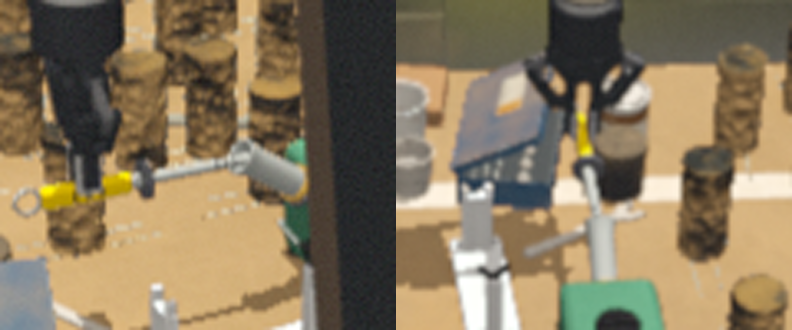

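The left crop shows the level rod's tip entering the tube mouth at about (240,157). The right crop shows it in line with the tube. Contact force is still nil, so I'll continue along the turning path.

```bash
python3 -m handwheel '[[[0,-0.004,0,0,0],[0,-0.0035,0,0,0],[0,0,0,0,0]]]' 20
python3 -m handwheel '[[[0,-0.0007,0,-0.003,0],[0,-0.0007,0,-0.003,0],[0,-0.0007,0,-0.003,0],[0,-0.0007,0,-0.0025,0],[0,0,0,0,0]]]' 20
python3 -m handwheel '[[[0,-0.0013,0,-0.0028,0],[0,-0.0013,0,-0.0028,0],[0,-0.0013,0,-0.0028,0],[0,-0.0013,0,-0.0028,0],[0,0,0,0,0]]]' 20
```

```text
time: 14.68
eef_pos: [0.56, 0.1667, 0.1078]
tcp_rot: [0.707, 0.707, -0.0, 0.0]
contact_force: [-0.9, 0.4, -2.0]
opening: 0.146
finger_force: 39.3
time: 15.1
eef_pos: [0.56, 0.1648, 0.1201]
tcp_rot: [0.708, 0.707, 0.0, -0.0]
contact_force: [-0.5, 1.9, -2.7]
opening: 0.147
finger_force: 38.9
time: 15.52
eef_pos: [0.5607, 0.1588, 0.1316]
tcp_rot: [0.707, 0.707, 0.0, 0.001]
contact_force: [0.4, 1.2, -2.6]
opening: 0.143
finger_force: 38.1
```

```bash
cat > ang.py <<'E'
from h import *
s=get_state(); print(s['time'],s['eef_pos'],s['contact_force'],s['wrist_torque'])
G=s['eef_pos']+[0,0,.0295]
for n in ['scene','side']:
  viewer.read_camera(n)
  for k,L in (('rod_collar',.056),('rod_tip',.156),('rod_grip',0)):
    r=viewer.pinpoint(n,k)
    if r: print(n,k,round(r[0]['confidence'],2),np.round(np.array(r[0]['xy'])*[560,420],1),'pred',[(t,np.round(proj(n,G+L*np.array([0,-np.cos(np.radians(t)),-np.sin(np.radians(t))])),1).tolist()) for t in (0,10,20,35)])
E
python3 ang.py
```

```text
15.5167 [0.56067228 0.15881806 0.13164292] [ 0.36438969  1.1902496  -2.63415549] [ 0.50086618  0.02581221 -0.03253751]
scene rod_collar 0.9 [247.7 188.5] pred [(0, [249.2, 184.0]), (10, [248.9, 187.2]), (20, [248.2, 190.3]), (35, [246.1, 194.8])]
scene rod_tip 0.81 [280.4 188. ] pred [(0, [281.1, 177.6]), (10, [280.1, 186.0]), (20, [277.8, 194.3]), (35, [271.9, 206.2])]
scene rod_grip 0.93 [227.7 189.5] pred [(0, [230.4, 187.9]), (10, [230.4, 187.9]), (20, [230.4, 187.9]), (35, [230.4, 187.9])]
side rod_collar 0.42 [299.5 180. ] pred [(0, [298.4, 177.9]), (10, [298.3, 180.0]), (20, [298.1, 181.8]), (35, [297.7, 183.6])]
side rod_tip 0.66 [304.4 202.4] pred [(0, [302.4, 196.0]), (10, [302.1, 201.9]), (20, [301.5, 206.6]), (35, [300.4, 211.2])]
side rod_grip 0.61 [294.2 168.7] pred [(0, [296.2, 168.4]), (10, [296.2, 168.4]), (20, [296.2, 168.4]), (35, [296.2, 168.4])]
```

The rod has turned about 10° in the grip as planned, at under 3 N. I'll keep following the path.

```bash
python3 -m handwheel '[[[0,-0.002,0,-0.0024,0],[0,-0.002,0,-0.0024,0],[0,-0.002,0,-0.0024,0],[0,-0.002,0,-0.0022,0],[0,-0.0026,0,-0.0021,0],[0,-0.0026,0,-0.0021,0],[0,-0.0026,0,-0.0021,0],[0,-0.0026,0,-0.0021,0],[0,0,0,0,0]]]' 20
python3 -m handwheel '[[[0,-0.0033,0,-0.0017,0],[0,-0.0033,0,-0.0017,0],[0,-0.0033,0,-0.0017,0],[0,-0.0033,0,-0.0017,0],[0,-0.004,0,-0.0013,0],[0,-0.004,0,-0.0013,0],[0,-0.004,0,-0.0013,0],[0,-0.004,0,-0.0013,0],[0,0,0,0,0]]]' 20
python3 ang.py
```

```text
time: 16.67
eef_pos: [0.5604, 0.14, 0.1491]
tcp_rot: [0.707, 0.707, -0.0, 0.001]
contact_force: [1.0, 0.7, -3.1]
opening: 0.147
finger_force: 35.7
time: 17.42
eef_pos: [0.5602, 0.1105, 0.1607]
tcp_rot: [0.707, 0.707, -0.0, 0.001]
contact_force: [-0.3, 0.3, -2.2]
opening: 0.148
finger_force: 32.3
17.4167 [0.56022688 0.11047427 0.16073856] [-0.34932075  0.32139292 -2.19859532] [ 0.20902492 -0.07882565  0.00480416]
scene rod_collar 0.8 [260.6 179.8] pred [(0, [264.9, 171.7]), (10, [264.7, 174.9]), (20, [263.8, 178.0]), (35, [261.7, 182.5])]
scene rod_grip 0.68 [241.3 177.6] pred [(0, [246.5, 175.3]), (10, [246.5, 175.3]), (20, [246.5, 175.3]), (35, [246.5, 175.3])]
side rod_collar 0.56 [302.5 183.9] pred [(0, [300.4, 179.6]), (10, [300.3, 181.8]), (20, [300.1, 183.6]), (35, [299.7, 185.4])]
side rod_tip 0.44 [242.9 182.9] pred [(0, [304.7, 198.4]), (10, [304.3, 204.4]), (20, [303.7, 209.2]), (35, [302.5, 213.9])]
side rod_grip 0.73 [297.6 167.5] pred [(0, [298.2, 169.8]), (10, [298.2, 169.8]), (20, [298.2, 169.8]), (35, [298.2, 169.8])]
```

```bash
python3 -m handwheel '[[[0,-0.005,0,0.0015,0],[0,-0.005,0,0.0015,0],[0,-0.005,0,0.0015,0],[0,-0.005,0,0.0015,0],[0,-0.0025,0,0.0017,0],[0,-0.0025,0,0.0017,0],[0,0,0,0,0]]]' 20
python3 ang.py
```

```text
time: 18.4
eef_pos: [0.5597, 0.0858, 0.1504]
tcp_rot: [0.707, 0.707, -0.001, -0.0]
contact_force: [-0.8, 1.3, -2.6]
opening: 0.145
finger_force: 31.7
18.4 [0.55970196 0.08584883 0.15041518] [-0.84763329  1.30380679 -2.64605563] [0.25168247 0.02212798 0.07091462]
scene rod_collar 0.66 [266.9 184.4] pred [(0, [272.9, 173.5]), (10, [272.6, 176.6]), (20, [271.7, 179.8]), (35, [269.6, 184.2])]
scene rod_grip 0.82 [251.2 179. ] pred [(0, [254.8, 177.1]), (10, [254.8, 177.1]), (20, [254.8, 177.1]), (35, [254.8, 177.1])]
side rod_collar 0.44 [300.  189.3] pred [(0, [301.2, 186.6]), (10, [301.1, 188.7]), (20, [300.9, 190.5]), (35, [300.5, 192.3])]
side rod_grip 0.68 [239.2 177.2] pred [(0, [298.9, 176.5]), (10, [298.9, 176.5]), (20, [298.9, 176.5]), (35, [298.9, 176.5])]
```

```bash
python3 -m handwheel '[[[0,-0.0016,0,0.0011,0],[0,-0.0016,0,0.0011,0],[0,-0.0016,0,0.0011,0],[0,-0.0016,0,0.0011,0],[0,0,0,0,0]]]' 20
python3 -m handwheel '[[[0,-0.0012,0,0.0009,0],[0,-0.0012,0,0.0009,0],[0,0,0,0,0]]]' 20
python3 -m handwheel '[[[0,-0.0012,0,0.0009,0],[0,-0.0012,0,0.0009,0],[0,0,0,0,0]]]' 20
```

```text
time: 19.22
eef_pos: [0.5599, 0.0799, 0.1463]
tcp_rot: [0.707, 0.707, -0.0, -0.0]
contact_force: [0.4, -0.1, -2.2]
opening: 0.142
finger_force: 31.7
time: 19.47
eef_pos: [0.5599, 0.0776, 0.1446]
tcp_rot: [0.707, 0.707, -0.0, -0.0]
contact_force: [-0.5, 0.4, -2.2]
opening: 0.145
finger_force: 31.8
time: 19.72
eef_pos: [0.5599, 0.0752, 0.1428]
tcp_rot: [0.707, 0.707, -0.0, -0.0]
contact_force: [-0.9, 1.2, -1.7]
opening: 0.141
finger_force: 31.8
```

```bash
for k in 1; do :; done
python3 -m handwheel '[[[0,-0.0012,0,0.0009,0],[0,-0.0012,0,0.0009,0],[0,0,0,0,0]]]' 20
python3 -m handwheel '[[[0,-0.0012,0,0.0009,0],[0,-0.0012,0,0.0009,0],[0,0,0,0,0]]]' 20
python3 ang.py | head -4
```

```text
time: 19.97
eef_pos: [0.5599, 0.0728, 0.141]
tcp_rot: [0.707, 0.707, -0.0, -0.0]
contact_force: [-0.4, -0.3, -2.5]
opening: 0.143
finger_force: 31.8
time: 20.22
eef_pos: [0.56, 0.0705, 0.1394]
tcp_rot: [0.707, 0.707, 0.0, -0.0]
contact_force: [0.7, 0.8, -2.6]
opening: 0.147
finger_force: 31.8
20.2167 [0.56001465 0.07050128 0.13936822] [ 0.71786501  0.76194612 -2.55783019] [0.38903225 0.00990608 0.06118643]
scene rod_collar 0.79 [272.  185.4] pred [(0, [277.6, 176.0]), (10, [277.3, 179.1]), (20, [276.4, 182.1]), (35, [274.3, 186.5])]
scene rod_grip 0.82 [257.2 182.9] pred [(0, [259.8, 179.6]), (10, [259.8, 179.6]), (20, [259.8, 179.6]), (35, [259.8, 179.6])]
side rod_collar 0.61 [259.3 330.2] pred [(0, [301.8, 192.0]), (10, [301.7, 194.2]), (20, [301.5, 195.9]), (35, [301.1, 197.7])]
```

```bash
python3 -m handwheel '[[[0,-0.0012,0,0.0009,0],[0,-0.0012,0,0.0009,0],[0,0,0,0,0]]]' 20
python3 -m handwheel '[[[0,-0.0012,0,0.0009,0],[0,-0.0012,0,0.0009,0],[0,0,0,0,0]]]' 20
```

```text
time: 20.87
eef_pos: [0.5607, 0.0702, 0.1393]
tcp_rot: [0.708, 0.707, 0.002, -0.001]
contact_force: [-1.9, 7.3, 3.5]
opening: 0.146
finger_force: 32.3
time: 21.12
eef_pos: [0.5616, 0.0691, 0.1395]
tcp_rot: [0.708, 0.706, 0.004, -0.001]
contact_force: [-2.7, 9.2, 8.7]
opening: 0.146
finger_force: 32.4
```

Contact: the TCP has stopped, with about 14 N along the tube. I'll confirm the collar is at the mouth.

```bash
python3 ang.py
python3 - <<'E'
from h import *
a=viewer.read_camera('scene');b=viewer.read_camera('wrist')
for k in ('guide_tube','rod_collar'):
  print(k,[(round(q['confidence'],2),np.round(np.array(q['xy'])*[560,420],1)) for q in viewer.pinpoint('scene',k)[:2]])
o=np.hstack([cv2.resize(a[150:220,220:320],None,fx=4.5,fy=4.5,interpolation=2),cv2.resize(b[180:420,160:400],(315,315))])
cv2.imwrite('pics/c9.png',o);print(o.shape)
E
```

```text
21.1167 [0.56155935 0.06912959 0.13947272] [-2.69603462  9.20381279  8.7160911 ] [1.90354264 0.51119922 0.00554468]
scene rod_collar 0.55 [269.7 185.8] pred [(0, [277.8, 175.7]), (10, [277.5, 178.7]), (20, [276.6, 181.8]), (35, [274.5, 186.2])]
scene rod_grip 0.62 [258.  184.4] pred [(0, [260.0, 179.2]), (10, [260.0, 179.2]), (20, [260.0, 179.2]), (35, [260.0, 179.2])]
side rod_collar 0.73 [267.  214.5] pred [(0, [302.4, 192.2]), (10, [302.2, 194.4]), (20, [302.0, 196.1]), (35, [301.6, 197.9])]
side rod_grip 0.62 [262.8 253. ] pred [(0, [300.0, 182.0]), (10, [300.0, 182.0]), (20, [300.0, 182.0]), (35, [300.0, 182.0])]
guide_tube [(0.71, array([271.4, 184.7]))]
rod_collar [(0.75, array([271.9, 184.7]))]
(315, 765, 3)
```

View pics/c9.png

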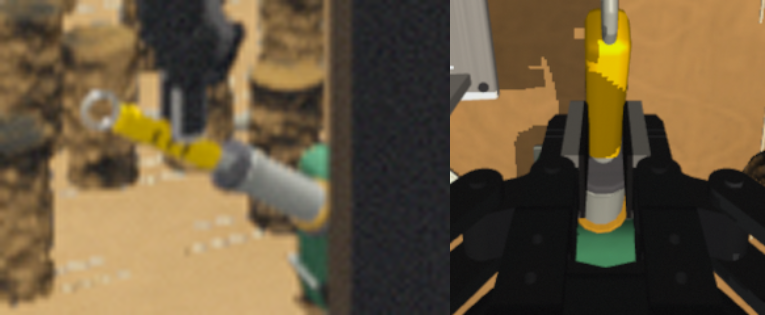

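The collar sits flush on the tube's mouth at about (232,165) in the left crop, with the whole shaft inside. Now I'll draw it out along the tube's axis.

```bash
python3 -m handwheel '[[[0,0.002,0,-0.0014,0],[0,0.004,0,-0.0028,0],[0,0.0082,0,-0.0057,0],[0,0.0082,0,-0.0057,0],[0,0.0082,0,-0.0057,0],[0,0.0082,0,-0.0057,0],[0,0.0082,0,-0.0057,0],[0,0.0082,0,-0.0057,0]]]' 30
python3 -m handwheel '[[[0,0.0082,0,-0.0057,0],[0,0.0082,0,-0.0057,0],[0,0.0082,0,-0.0057,0],[0,0.0082,0,-0.0057,0],[0,0.0082,0,-0.0057,0],[0,0.0082,0,-0.0057,0],[0,0.0082,0,-0.0057,0],[0,0.0082,0,-0.0057,0],[0,0,0,0,0],[0,0,0,0,0]]]' 30
python3 ang.py
```

```text
time: 22.38
eef_pos: [0.5601, 0.1219, 0.1749]
tcp_rot: [0.707, 0.707, 0.0, 0.0]
contact_force: [0.7, 0.5, -2.0]
opening: 0.144
finger_force: 31.3
time: 23.22
eef_pos: [0.5603, 0.1871, 0.2203]
tcp_rot: [0.707, 0.707, 0.0, 0.0]
contact_force: [-1.2, -0.8, -0.8]
opening: 0.144
finger_force: 31.6
23.2167 [0.5602501  0.18706321 0.22032675] [-1.21079234 -0.77763757 -0.84685057] [ 0.01486333 -0.01602552 -0.02049276]
scene rod_collar 0.72 [232.9 164.4] pred [(0, [238.9, 156.6]), (10, [238.7, 160.0]), (20, [237.9, 163.3]), (35, [235.7, 168.1])]
scene rod_tip 0.72 [264.5 180.7] pred [(0, [272.7, 150.7]), (10, [271.8, 159.8]), (20, [269.5, 168.8]), (35, [263.4, 181.5])]
scene rod_grip 0.89 [213.4 162. ] pred [(0, [218.9, 160.0]), (10, [218.9, 160.0]), (20, [218.9, 160.0]), (35, [218.9, 160.0])]
side rod_collar 0.51 [297.4 157.9] pred [(0, [297.9, 151.9]), (10, [297.8, 154.1]), (20, [297.6, 156.0]), (35, [297.2, 158.0])]
side rod_tip 0.78 [300.  184.6] pred [(0, [302.0, 169.2]), (10, [301.7, 175.5]), (20, [301.1, 180.6]), (35, [300.0, 185.8])]
side rod_grip 0.77 [296.3 141.7] pred [(0, [295.7, 142.8]), (10, [295.7, 142.8]), (20, [295.7, 142.8]), (35, [295.7, 142.8])]
```

Fully out: the tip is about 35 mm clear of the mouth. Next I'll carry it, still tilted, over the stand and level it by lowering the shaft into the V notch.

```bash
python3 -m handwheel '[[[0,0,-0.028,0,0],[0,0,-0.028,0,0],[0,0,-0.028,0,0],[0,0,-0.0293,0,0],[0,-0.022,0,0,0],[0,-0.022,0,0,0],[0,-0.023,0,0,0],[0,0,0,0,-2.8],[0,0,0,0,0],[0,0,0,0,0],[0,0,0,0,0]]]' 40
python3 - <<'E'
from h import *
s=get_state(); print(s['time'],s['eef_pos'],s['contact_force'],s['wrist_torque'])
w=viewer.read_camera('wrist')
st=viewer.pinpoint('wrist','rod_stand'); print([(q['confidence'],onz('wrist',q['xy'],0)) for q in st[:1]])
E
```

```text
time: 24.53
eef_pos: [0.4467, 0.1199, 0.2199]
tcp_rot: [0.69, 0.724, 0.0, -0.0]
contact_force: [0.7, -0.4, -0.7]
opening: 0.138
finger_force: 40.6
24.5333 [0.44672273 0.11992892 0.21986354] [ 0.69200351 -0.36544234 -0.67494561] [0.04097402 0.00716314 0.00411011]
[(0.71, array([0.44668912, 0.12032787, 0.        ]))]
```

```bash
python3 -m handwheel '[[[0,0,0,0.02,0],[0,0,0,0.02,0],[0,0,0,0.02,0],[0,0,0,0.015,0],[0,0,0,0.005,0],[0,0,0,0.004,0],[0,0,0,0.004,0],[0,0,0,0,0]]]' 25
python3 -m handwheel '[[[0,0,0,0.004,0],[0,0,0,0.004,0],[0,0,0,0.004,0],[0,0,0,0.004,0],[0,0,0,0,0]]]' 25
python3 ang.py
```

```text
time: 25.3
eef_pos: [0.4469, 0.1198, 0.132]
tcp_rot: [0.69, 0.724, 0.0, 0.0]
contact_force: [0.1, -0.2, -1.5]
opening: 0.136
finger_force: 40.7
time: 25.72
eef_pos: [0.4462, 0.1194, 0.1152]
tcp_rot: [0.69, 0.724, -0.001, -0.0]
contact_force: [-1.4, -0.8, 0.1]
opening: 0.139
finger_force: 41.6
25.7167 [0.44622214 0.11936196 0.11517898] [-1.43937983 -0.8068451   0.07690691] [-0.47494905  0.18907949 -0.15765837]
scene rod_collar 0.76 [276.2 212.5] pred [(0, [279.7, 204.9]), (10, [279.4, 208.1]), (20, [278.5, 211.4]), (35, [276.1, 216.0])]
scene rod_tip 0.87 [304.4 221.6] pred [(0, [312.3, 197.4]), (10, [311.0, 206.0]), (20, [308.3, 214.6]), (35, [301.8, 226.9])]
scene rod_grip 0.81 [256.2 213.3] pred [(0, [260.5, 209.4]), (10, [260.5, 209.4]), (20, [260.5, 209.4]), (35, [260.5, 209.4])]
side rod_collar 0.58 [267.1 196.8] pred [(0, [266.3, 190.8]), (10, [266.3, 192.9]), (20, [266.3, 194.6]), (35, [266.1, 196.3])]
side rod_tip 0.59 [266.9 218.7] pred [(0, [269.1, 209.8]), (10, [269.0, 215.6]), (20, [268.9, 220.2]), (35, [268.4, 224.6])]
side rod_grip 0.75 [264.4 178.1] pred [(0, [264.8, 180.8]), (10, [264.8, 180.8]), (20, [264.8, 180.8]), (35, [264.8, 180.8])]
```

```bash
python3 -m handwheel '[[[0,0,0,0.004,0],[0,0,0,0.004,0],[0,0,0,0.004,0],[0,0,0,0.004,0],[0,0,0,0.004,0],[0,0,0,0.004,0],[0,0,0,0,0]]]' 25
python3 -m handwheel '[[[0,0,0,0.003,0],[0,0,0,0.003,0],[0,0,0,0.003,0],[0,0,0,0.003,0],[0,0,0,0,0]]]' 25
python3 ang.py
```

```text
time: 26.7
eef_pos: [0.4463, 0.1196, 0.0908]
tcp_rot: [0.69, 0.724, -0.0, -0.0]
contact_force: [-0.9, 1.0, 2.0]
opening: 0.138
finger_force: 44.5
time: 27.12
eef_pos: [0.4463, 0.1196, 0.0791]
tcp_rot: [0.69, 0.724, -0.0, -0.0]
contact_force: [-0.5, 1.2, 1.4]
opening: 0.141
finger_force: 45.3
27.1167 [0.44628059 0.11959212 0.07905187] [-0.47177072  1.24738466  1.37166124] [-0.03537809  0.01928201 -0.06507725]
scene rod_collar 0.79 [277.4 220.1] pred [(0, [279.4, 216.5]), (10, [279.0, 219.6]), (20, [278.1, 222.7]), (35, [275.8, 227.3])]
scene rod_tip 0.75 [312.5 218.5] pred [(0, [311.5, 208.7]), (10, [310.2, 217.1]), (20, [307.5, 225.4]), (35, [301.1, 237.5])]
scene rod_grip 0.65 [260.3 221.6] pred [(0, [260.4, 221.1]), (10, [260.4, 221.1]), (20, [260.4, 221.1]), (35, [260.4, 221.1])]
side rod_collar 0.71 [269.1 202.4] pred [(0, [266.4, 199.0]), (10, [266.4, 201.1]), (20, [266.4, 202.7]), (35, [266.2, 204.4])]
side rod_tip 0.55 [247. 159.] pred [(0, [269.1, 218.1]), (10, [269.1, 223.8]), (20, [268.9, 228.2]), (35, [268.5, 232.4])]
side rod_grip 0.54 [263.5 189.1] pred [(0, [265.0, 189.0]), (10, [265.0, 189.0]), (20, [265.0, 189.0]), (35, [265.0, 189.0])]
```

```bash
python3 -m handwheel '[[[0,0,0,0.002,0],[0,0,0,0.002,0],[0,0,0,0.002,0],[0,0,0,0.002,0],[0,0,0,0,0]]]' 25
python3 -m handwheel '[[[0,0,0,0.002,0],[0,0,0,0.002,0],[0,0,0,0,0],[0,0,0,0,0]]]' 25
python3 ang.py
```

```text
time: 27.93
eef_pos: [0.4462, 0.1199, 0.0712]
tcp_rot: [0.69, 0.724, -0.0, -0.001]
contact_force: [-0.8, 3.4, 2.4]
opening: 0.139
finger_force: 45.5
time: 28.27
eef_pos: [0.4468, 0.1199, 0.0678]
tcp_rot: [0.69, 0.724, 0.0, -0.0]
contact_force: [-0.5, 3.0, 1.9]
opening: 0.138
finger_force: 45.6
28.2667 [0.44678287 0.11985446 0.06776587] [-0.53407158  2.95513843  1.91293819] [ 0.21087018  0.21647317 -0.12454884]
scene rod_collar 0.7 [280.3 219.9] pred [(0, [279.1, 219.9]), (10, [278.8, 223.0]), (20, [277.9, 226.1]), (35, [275.6, 230.7])]
scene rod_grip 0.82 [260.  225.3] pred [(0, [260.3, 224.6]), (10, [260.3, 224.6]), (20, [260.3, 224.6]), (35, [260.3, 224.6])]
side rod_collar 0.49 [270.1 203. ] pred [(0, [266.6, 201.5]), (10, [266.6, 203.6]), (20, [266.5, 205.2]), (35, [266.4, 206.8])]
side rod_tip 0.72 [271.2 220.1] pred [(0, [269.3, 220.6]), (10, [269.3, 226.2]), (20, [269.1, 230.6]), (35, [268.7, 234.7])]
side rod_grip 0.43 [262.6 192.4] pred [(0, [265.1, 191.5]), (10, [265.1, 191.5]), (20, [265.1, 191.5]), (35, [265.1, 191.5])]
```

```bash
python3 -m handwheel '[[[0,0,0,0.001,0],[0,0,0,0.001,0],[0,0,0,0,0],[0,0,0,0,0]]]' 25
python3 -m handwheel '[[[0,0,0,0.001,0],[0,0,0,0.001,0],[0,0,0,0,0],[0,0,0,0,0]]]' 25
```

```text
time: 29.0
eef_pos: [0.4469, 0.1197, 0.0676]
tcp_rot: [0.69, 0.724, -0.0, -0.0]
contact_force: [-6.1, 3.2, 11.2]
opening: 0.144
finger_force: 46.8
time: 29.33
eef_pos: [0.447, 0.1197, 0.0674]
tcp_rot: [0.69, 0.724, -0.001, -0.001]
contact_force: [-10.3, 2.6, 22.8]
opening: 0.139
finger_force: 48.2
```

```bash
python3 -m handwheel '[[[0,0,0,-0.003,0],[0,0,0,-0.004,0],[0,0,0,-0.01,0],[0,0,0,-0.02,0],[0,0,0,-0.03,0],[0,0,0,-0.03,0],[0,0,0,-0.015,0],[0,0,0,0,0],[0,0,0,0,0],[0,0,0,0,0],[0,0,0,0,0]]]' 40
python3 ang.py
python3 - <<'E'
from h import *
# tilt from scene+side masks: fit rod axis
s=get_state(); G=s['eef_pos']+[0,0,.028]
from scipy.optimize import least_squares
obs=[]
for n in ('scene','side'):
  for rep in range(3):
    viewer.read_camera(n)
    for k,L in (('rod_grip',0),('rod_collar',.056),('rod_tip',.156)):
      r=viewer.pinpoint(n,k)
      if r and np.linalg.norm(np.array(r[0]['xy'])*[560,420]-proj(n,G+L*np.array([.044,-1,0])))<20: obs.append((n,L,np.array(r[0]['xy'])*[560,420]))
C={n:cam(n) for n in('scene','side')}
def pr(n,P):
    f,cx,cy,M,p=C[n];q=M[:3,:3].T@(P-M[:3,3]);return np.array([cx-f*q[0]/q[2],cy+f*q[1]/q[2]])
def res(v):
    d=np.array([np.sin(v[4])*np.cos(v[3]),-np.cos(v[4])*np.cos(v[3]),-np.sin(v[3])])
    return np.concatenate([pr(n,v[:3]+L*d)-o for n,L,o in obs])
r=least_squares(res,[*G,0,.04],loss='soft_l1');print(len(obs),r.x[:3]-G,np.degrees(r.x[3:]),'tip',r.x[:3]+.156*np.array([.04,-np.cos(r.x[3]),-np.sin(r.x[3])]))
E
```

```text
time: 30.25
eef_pos: [0.4453, 0.1194, 0.1734]
tcp_rot: [0.69, 0.724, -0.002, -0.001]
contact_force: [-0.2, 0.8, -1.8]
opening: 0.142
finger_force: 45.1
30.25 [0.4452612  0.11944795 0.17343444] [-0.24329759  0.78463627 -1.83279003] [ 0.06087621  0.03744429 -0.01084353]
scene rod_collar 0.61 [279.7 187.7] pred [(0, [280.3, 185.6]), (10, [280.0, 189.0]), (20, [279.0, 192.4]), (35, [276.6, 197.3])]
scene rod_tip 0.78 [315.7 185.2] pred [(0, [313.8, 178.5]), (10, [312.4, 187.7]), (20, [309.6, 196.7]), (35, [302.9, 209.5])]
scene rod_grip 0.61 [258.4 192.3] pred [(0, [260.5, 189.8]), (10, [260.5, 189.8]), (20, [260.5, 189.8]), (35, [260.5, 189.8])]
side rod_collar 0.62 [267.9 177.4] pred [(0, [265.9, 177.0]), (10, [265.9, 179.2]), (20, [265.8, 181.0]), (35, [265.7, 182.8])]
side rod_tip 0.7 [269.2 201.1] pred [(0, [268.7, 195.7]), (10, [268.6, 201.9]), (20, [268.5, 206.7]), (35, [268.0, 211.5])]
side rod_grip 0.59 [263.2 166.6] pred [(0, [264.4, 167.1]), (10, [264.4, 167.1]), (20, [264.4, 167.1]), (35, [264.4, 167.1])]
17 [ 0.00143408  0.00196449 -0.00585961] [3.89977877 1.64266175] tip [ 0.45429303 -0.03398822  0.18709736]
```

```bash
cat > tilt.py <<'E'
from h import *
from scipy.optimize import least_squares
f,cx,cy,M,p=cam('wrist'); he=np.array(p['hand_eye'])
def pt(P): q=np.linalg.inv(he)@np.append(P,1); return cy+f*q[1]/q[2]
def meas(im):
    im=im.astype(int);b,g,r=im[...,0],im[...,1],im[...,2]
    m=((r>90)&(g>70)&(b<40)&(g>r*.62)).astype(np.uint8);m[:,:245]=0;m[:,305:]=0
    n,l,st,_=cv2.connectedComponentsWithStats(m);i=1+st[1:,4].argmax();L=(l==i)
    w=L.sum(1);t=st[i,1];return t,t+st[i,3],w[t+8:t+20].mean(),w[t+st[i,3]-25:t+st[i,3]-10].mean(),st[i]
def solve(t,b):
    # rod x (tip) = -tool x ; tilt th tip down ; z offset fixed
    def F(v):
        sl,th=v;o=[]
        for a in (-.04,.04):
            al,up=a+sl,.009
            X=-(al*np.cos(th)+up*np.sin(th)); Z=-.028+al*np.sin(th)-up*np.cos(th)
            o.append(pt([X,0,Z]))
        return [o[0]-t,o[1]-b]
    return least_squares(F,[0,0]).x
c=cv2.imread('pics/c6.png');im=np.zeros((420,560,3),np.uint8);im[:,80:480]=c[:,400:]
for nm,I in (('first level',im),('now',viewer.read_camera('wrist'))):
    q=meas(I);v=solve(q[0],q[1]);print(nm,q,'slide mm',v[0]*1e3,'tilt',np.degrees(v[1]))
E
python3 tilt.py
```

```text
first level (np.int32(192), np.int32(344), np.float64(28.666666666666668), np.float64(26.933333333333334), array([ 264,  192,   30,  152, 3994], dtype=int32)) slide mm -0.865466472227373 tilt -1.7007664517162209
now (np.int32(187), np.int32(336), np.float64(28.583333333333332), np.float64(25.533333333333335), array([ 264,  187,   30,  149, 3846], dtype=int32)) slide mm -4.433443998831683 tilt 1.878435767431479
```

The rod is about 3.5° tip-down after lifting. I'll trim it on the V alone, moved 40 mm forward so the tail post stays clear, using the wrist view as feedback. The level reference reads −1.7°.

```bash
python3 -m handwheel '[[[0,-0.02,0,0,0],[0,-0.02,0,0,0],[0,0,0,0.03,0],[0,0,0,0.03,0],[0,0,0,0.02,0],[0,0,0,0.006,0],[0,0,0,0,0],[0,0,0,0,0]]]' 40
python3 -m handwheel '[[[0,0,0,0.0015,0],[0,0,0,0.0015,0],[0,0,0,0.0015,0],[0,0,0,0,0]]]' 40
python3 -m handwheel '[[[0,0,0,0.0015,0],[0,0,0,0.0015,0],[0,0,0,0.0015,0],[0,0,0,0,0]]]' 40
python3 tilt.py | tail -1
```

```text
time: 32.57
eef_pos: [0.4493, 0.0797, 0.0906]
tcp_rot: [0.69, 0.724, 0.0, 0.0]
contact_force: [0.4, 0.1, -1.0]
opening: 0.139
finger_force: 45.1
time: 32.9
eef_pos: [0.449, 0.0798, 0.0859]
tcp_rot: [0.69, 0.724, 0.0, 0.0]
contact_force: [0.7, -0.7, -1.4]
opening: 0.137
finger_force: 45.1
time: 33.23
eef_pos: [0.4483, 0.0797, 0.0804]
tcp_rot: [0.69, 0.724, -0.0, -0.0]
contact_force: [0.2, 0.1, -1.6]
opening: 0.14
finger_force: 45.1
now (np.int32(187), np.int32(336), np.float64(30.083333333333332), np.float64(26.0), array([ 264,  187,   31,  149, 3863], dtype=int32)) slide mm -4.432882380531431 tilt 1.877779355907051
```

```bash
python3 -m handwheel '[[[0,0,0,0.0015,0],[0,0,0,0.0015,0],[0,0,0,0.0015,0],[0,0,0,0,0]]]' 40
python3 -m handwheel '[[[0,0,0,0.0015,0],[0,0,0,0.0015,0],[0,0,0,0.0015,0],[0,0,0,0,0]]]' 40
python3 tilt.py | tail -1
```

```text
time: 33.62
eef_pos: [0.4483, 0.0797, 0.0759]
tcp_rot: [0.69, 0.724, -0.0, -0.0]
contact_force: [-0.3, -1.0, -1.3]
opening: 0.134
finger_force: 45.1
time: 33.95
eef_pos: [0.4485, 0.0797, 0.0717]
tcp_rot: [0.69, 0.724, -0.0, -0.0]
contact_force: [0.5, -0.2, -0.2]
opening: 0.142
finger_force: 45.3
now (np.int32(187), np.int32(337), np.float64(29.583333333333332), np.float64(26.0), array([ 264,  187,   31,  150, 3894], dtype=int32)) slide mm -4.11684064350543 tilt 1.066274516955404
```

```bash
python3 -m handwheel '[[[0,0,0,0.0015,0],[0,0,0,0.0015,0],[0,0,0,0.0015,0],[0,0,0,0,0]]]' 40
python3 tilt.py | tail -1
python3 -m handwheel '[[[0,0,0,0.001,0],[0,0,0,0.001,0],[0,0,0,0,0]]]' 40
python3 tilt.py | tail -1
```

```text
time: 34.33
eef_pos: [0.4485, 0.08, 0.0676]
tcp_rot: [0.69, 0.724, -0.0, -0.0]
contact_force: [-2.6, 1.6, 4.7]
opening: 0.139
finger_force: 46.0
now (np.int32(187), np.int32(340), np.float64(29.416666666666668), np.float64(26.066666666666666), array([ 264,  187,   31,  153, 3964], dtype=int32)) slide mm -3.2068350990044747 tilt -1.4430946190348213
time: 34.63
eef_pos: [0.4484, 0.08, 0.0655]
tcp_rot: [0.69, 0.724, -0.0, -0.001]
contact_force: [-2.2, 2.0, 5.9]
opening: 0.137
finger_force: 46.1
now (np.int32(187), np.int32(342), np.float64(29.5), np.float64(26.0), array([ 264,  187,   31,  155, 3996], dtype=int32)) slide mm -2.631799950079066 tilt -3.1879749758568443
```

```bash
python3 -m handwheel '[[[0,0,0,-0.003,0],[0,0,0,-0.005,0],[0,0,0,-0.012,0],[0,0,0,-0.02,0],[0,0,0,-0.03,0],[0,0,0,-0.03,0],[0,0,0,0,0],[0,0,0,0,0]]]' 50
python3 tilt.py | tail -1; python3 ang.py
```

```text
time: 35.35
eef_pos: [0.4505, 0.0794, 0.1674]
tcp_rot: [0.69, 0.724, 0.002, 0.002]
contact_force: [-0.3, -0.6, -2.1]
opening: 0.135
finger_force: 49.0
now (np.int32(187), np.int32(338), np.float64(29.333333333333332), np.float64(26.333333333333332), array([ 264,  187,   30,  151, 3930], dtype=int32)) slide mm -3.8117121857761447 tilt 0.2487033577607432
35.4 [0.44893004 0.07949538 0.16535385] [-0.58537034  0.13007138 -1.38865487] [ 0.11193282  0.02184772 -0.01868806]
scene rod_collar 0.94 [294.9 184.2] pred [(0, [293.2, 184.9]), (10, [292.8, 188.2]), (20, [291.8, 191.5]), (35, [289.4, 196.3])]
scene rod_grip 0.9 [273.  192.2] pred [(0, [274.1, 189.0]), (10, [274.1, 189.0]), (20, [274.1, 189.0]), (35, [274.1, 189.0])]
side rod_collar 0.72 [269.  190.6] pred [(0, [268.1, 186.2]), (10, [268.1, 188.4]), (20, [268.0, 190.2]), (35, [267.9, 192.0])]
side rod_tip 0.49 [271.5 206.7] pred [(0, [271.0, 205.6]), (10, [271.0, 211.7]), (20, [270.8, 216.5]), (35, [270.3, 221.1])]
side rod_grip 0.67 [264.1 176.7] pred [(0, [266.5, 176.0]), (10, [266.5, 176.0]), (20, [266.5, 176.0]), (35, [266.5, 176.0])]
```

```bash
python3 -m handwheel '[[[0,0,0,0.03,0],[0,0,0,0.03,0],[0,0,0,0.025,0],[0,0,0,0.006,0],[0,0,0,0.003,0],[0,0,0,0.003,0],[0,0,0,0.0025,0],[0,0,0,0.0025,0],[0,0,0,0,0],[0,0,0,0,0]]]' 50
python3 tilt.py | tail -1
python3 -m handwheel '[[[0,0,0,-0.003,0],[0,0,0,-0.005,0],[0,0,0,-0.012,0],[0,0,0,-0.02,0],[0,0,0,-0.03,0],[0,0,0,-0.03,0],[0,0,0,0,0],[0,0,0,0,0],[0,0,0,0,0]]]' 60
python3 tilt.py | tail -1
```

```text
time: 36.63
eef_pos: [0.4493, 0.0802, 0.0654]
tcp_rot: [0.69, 0.724, 0.001, 0.0]
contact_force: [-5.7, 1.8, 4.3]
opening: 0.137
finger_force: 49.9
now (np.int32(188), np.int32(342), np.float64(29.0), np.float64(24.733333333333334), array([ 264,  188,   32,  154, 3923], dtype=int32)) slide mm -2.3963393833739968 tilt -2.524612960293324
time: 37.43
eef_pos: [0.449, 0.0796, 0.1635]
tcp_rot: [0.69, 0.724, 0.0, 0.001]
contact_force: [-0.4, 0.4, -1.1]
opening: 0.132
finger_force: 60.5
now (np.int32(188), np.int32(339), np.float64(29.416666666666668), np.float64(25.266666666666666), array([ 264,  188,   31,  151, 3829], dtype=int32)) slide mm -3.2738672203658994 tilt 0.01014693925348105
```

```bash
python3 -m handwheel '[[[0,-0.0094,-0.0115,0.007,0],[0,-0.0094,-0.0115,0.007,0],[0,-0.0094,-0.0115,0.007,0],[0,-0.0094,-0.0115,0.007,0],[0,0,0,0,0],[0,0,0,0,0],[0,0,0,0,0],[0,0,0,0,0]]]' 60
python3 - <<'E'
from h import *
from scipy.optimize import least_squares
s=get_state(); print(s['time'],s['eef_pos'],s['contact_force'],R.from_quat(s['tcp_rot']).as_euler('xyz',degrees=True)); G=s['eef_pos']+[0,0,.028]
C={n:cam(n) for n in('scene','side')}
def pr(n,P):
    f,cx,cy,M,p=C[n];q=M[:3,:3].T@(P-M[:3,3]);return np.array([cx-f*q[0]/q[2],cy+f*q[1]/q[2]])
obs=[]
for n in C:
    im=viewer.read_camera(n);cv2.imwrite(f'pics/{n}9.png',im)
    for k,L in (('rod_grip',0),('rod_collar',.056),('rod_tip',.156)):
      r=viewer.pinpoint(n,k); q=pr(n,G+L*np.array([.044,-1,0]))
      for c in r[:1]:
        o=np.array(c['xy'])*[560,420]; print(n,k,round(c['confidence'],2),o,q)
        if np.linalg.norm(o-q)<20: obs.append((n,L,o))
    r=viewer.pinpoint(n,'plate_top'); print(n,'plate',[(round(c['confidence'],2),onz(n,c['xy'],.004)) for c in r[:1]])
def res(v):
    d=np.array([np.sin(v[4])*np.cos(v[3]),-np.cos(v[4])*np.cos(v[3]),-np.sin(v[3])])
    return np.concatenate([pr(n,v[:3]+L*d)-o for n,L,o in obs]+[(v[:3]-G)*200])
r=least_squares(res,[*G,0,.04],loss='soft_l1');print(r.x[:3]-G,np.degrees(r.x[3:]),'tip',r.x[:3]+.156*np.array([np.sin(r.x[4]),-np.cos(r.x[3]),-np.sin(r.x[3])]))
a=cv2.imread('pics/scene9.png')[140:270,200:400]; b=cv2.imread('pics/side9.png')[120:285,220:340]
o=np.zeros((390,800,3),np.uint8);a=cv2.resize(a,(520,338));b=cv2.resize(b,(280,385));o[:338,:520]=a;o[:385,520:]=b
cv2.imwrite('pics/c10.png',o)
E
python3 tilt.py | tail -1
```

```text
time: 38.15
eef_pos: [0.4052, 0.0402, 0.1356]
tcp_rot: [0.69, 0.724, 0.0, 0.0]
contact_force: [0.1, 0.0, -1.4]
opening: 0.129
finger_force: 60.5
38.15 [0.4052383  0.04020416 0.13562642] [ 0.10562277  0.0336533  -1.40342806] [ 1.79959426e+02 -4.17502467e-03  9.27944174e+01]
scene rod_grip 0.44 [295.4   202.398] [294.97537246 204.00025998]
scene rod_collar 0.69 [312.088 198.408] [313.25520818 199.18084434]
scene plate [(0.65, array([0.44891468, 0.11530082, 0.004     ]))]
side rod_grip 0.64 [255.08  191.688] [254.58884891 191.35131818]
side rod_collar 0.69 [261.8   201.306] [256.6098407  201.93269837]
side rod_tip 0.72 [259.784 222.012] [260.46954062 222.1410695 ]
side plate [(0.78, array([ 0.41679904, -0.10258224,  0.004     ]))]
[ 0.00318157 -0.00074188  0.00147743] [0.01149056 1.19297213] tip [ 0.41166776 -0.11653771  0.16507256]
now (np.int32(186), np.int32(339), np.float64(29.5), np.float64(24.733333333333334), array([ 264,  186,   31,  153, 3905], dtype=int32)) slide mm -3.7340527728868667 tilt -1.2137365756422942
```

View pics/c10.png

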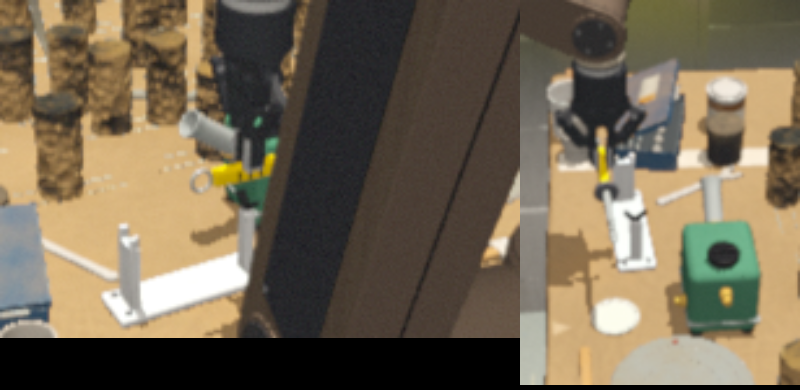

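The rod is level, measured at 0 to 1°. The tip is at about (0.412, −0.114), over the plate's centre and roughly 16 cm above it, touching nothing. I'll let it settle, then hand in.

```bash
python3 -m handwheel '[[[0,0,0,0,0],[0,0,0,0,0],[0,0,0,0,0],[0,0,0,0,0],[0,0,0,0,0],[0,0,0,0,0]]]' 60
python3 -c "
from h import *
print(sign_off())"
```

```text
time: 39.2
eef_pos: [0.4045, 0.0399, 0.1353]
tcp_rot: [0.69, 0.724, -0.0, -0.0]
contact_force: [0.5, -0.2, -1.1]
opening: 0.132
finger_force: 60.5
the job is handed in; nothing more can be done
None
```

I dipped the gauge rod until its collar stopped at the mouth (about 14 N), drew it right out, and handed in at 39.2 s, holding it level to about 1° with the tip about 16 cm above the plate; the first grasp slipped off, and I levelled the rod by pressing it on its stand's notch.

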